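# Dig the rotor spanner out of the gel tub

### The arm

A 6-joint arm with a two-finger parallel gripper is mounted at the origin on the work surface. World frame = base frame: x ahead of the robot, y to its left, z up, the work surface at z = 0. Lengths are in mm, angles in degrees, forces in N, time in s.
With the tool pointing down it reaches from about 350 to 850 mm from the base axis. Payload 8.1 kg.
Tool frame: the origin (TCP) lies midway between the tips of the shut fingers; the grasp point (between the pads) lies 19 mm behind it (hold_point_z is the distance from the TCP to the grasp point, in mm); z points along the fingers, y is the direction in which the jaws open and shut (so a half turn about z gives the same grasp; the last joint's range is limited). The gripper opens to 85 mm and grips with 20 to 120 N. Pads are 22 mm wide; open, the fingers measure 114 mm over their backs; the gripper's body (76 mm by 85 mm) begins 54 mm behind the grasp point. The pads swing forward as they close: fully open they stand 13 mm farther back than shut.
Start: joints at [60.997, 7.471, 85.268, -0, 87.261, -4.893], TCP at [245.074, 547.671, 231.292] pointing down, gripper open.
Joint ranges: [-169.43, 169.43], [-51.17, 129.36], [1.28, 143.12], [-76.62, 256.62], [0, 156.53], [-152.29, 152.29]. Speed limits (degrees/s): [136.94, 136.94, 159.86, 180, 180, 180].

### API

Orientations are given as [roll, pitch, yaw] about the fixed x, y, z axes, in that order (R = Rz(yaw) Ry(pitch) Rx(roll)).
In Python, from bench import sense, snapshot, camera_params, hand_in, hold_point_z gives the robot as it stands.
- The arm moves only by the tool servo_tool, never from a script. Its argument "motion" is a list of rows, each a list of 7 numbers: the finger opening in mm, from 0 to 85.4, then the shift along the tool's x, y, z in mm, then the turn, a rotation vector about the tool's x, y, z in rad. A call has 1 to 10 rows; each row shifts and turns the pose as measured when the row begins, along the tool's axes as they then stand; what a row does not reach is not made up. A row lasts 1/10 s, in which the tool goes at most 50 mm and 8.59 degrees, less where a joint would pass 70% of its speed; a pose out of reach is approached as far as the arm can. A call with a gripper value outside its range is refused whole. The fingers move at their own pace and stop on an object; "force" is the grip in N (left out, the last holds). Time passes only in rows, so rows that do not move let the fingers close. It gives the time, the measured TCP pose, the force and the opening at its end, in the units of the state.
- sense(): the state, without advancing time (a new reading comes with each control period).
- snapshot(name): name is "scene" or "top"; returns the picture (480x640x3 uint8, blue, green, red); there is no depth.
- camera_params(name): a dict with "fx", "fy", "cx", "cy" (pixels), "R" (3x3) and "t" (3): a world point X has camera coordinates R X + t. Camera axes: x right, y down, z forward; pixel columns grow to the right and rows downward; lengths in mm; the calibration is good to about 2 mm. A picture is of the moment at which its call begins. camera_params takes no time and is no camera call.
- hand_in(): hands the job in, once; it reports no verdict.
The state is a dict: "time": time; "joint_pos": joint angles; "qd": joint speeds; "joint_efforts": joint torques, N m; "tool_pos": TCP position; "tcp_rot": TCP orientation; "ft_force": force on the tool from outside, world axes, zero at the start; "wrist_torque": the same for the moment, N m; "finger_gap": finger opening in mm.
Only numpy, scipy, OpenCV 4.12 (cv2) and the standard library are available. Lean on these libraries where they do the work, as an engineer would, in place of code of your own. Each camera call takes 0.05 s, during which the arm holds its last target. There are 200 camera calls.

### The job

The steel rotor spanner lies in the grey tub, buried under an upturned orange gel tray with a white comb on top. First set the comb and the gel tray down flat, side by side, on the blue mat; then lift the spanner out of the tub and lay it flat on its dark painted outline on the yellow mat, ring end on ring end. Set things down rather than dropping them, and leave the amber jar, the tube rack and the red cap where they are.

Things in the scene. Friction and masses are not known exactly. Their poses are not given: they have to be found in the camera images.
- tub: fixed open grey plastic tub, outside 260 (x) x 240 (y) x 55 mm high, walls and floor 4 mm thick; origin at the centre of its underside on the bench, z up. It is turned a little about the vertical.
- spanner_c (a point): loose steel rotor spanner, 130 mm long, flat on the tub floor (4 mm above the bench) under the gel tray. Point: middle of its length, half-way up its 12 mm thickness, near its balance point; x along it towards the ring end, z up. Handle 14 mm wide from x = -65 to +37 mm; ring head 33 mm across with a 16 mm hole. About 0.14 kg.
- spanner_ring (a point): centre of the spanner's ring head, 49 mm along +x from point spanner_c
- spanner_end (a point): plain end of the spanner's handle, 65 mm along -x from point spanner_c
- geltray_c (a point): loose orange gel tray, upside down like a bridge over the spanner: deck 110 (x) x 62 (y) x 4 mm on two walls 28 mm high, 4 mm thick along the long sides, open at both ends, where the spanner's tips may show; 32 mm high in all, standing on the tub floor. Point: its centre, 16 mm above its foot; x along it, y across, z up. Grip across the 62 mm from above. About 0.09 kg.
- comb_c (a point): loose white gel comb lying on the gel tray's deck: back bar 90 (x) x 22 (y) x 10 mm high, flat, with a row of teeth (3 mm thick, 14 mm tall) standing up along its middle; 24 mm high in all. Point: its centre, 12 mm above its underside; x along it, y across, z up. Grip across the 22 mm of the back bar. About 0.03 kg.
- asidemat_c (a point): centre of the upper face of the fixed blue mat, 210 (x) x 190 (y) x 4 mm, on the bench to the left or right of the tub; x, y along its sides, z up
- outline_c (a point): middle of the length of the spanner's dark outline painted on the fixed yellow mat (210 x 190 x 4 mm) on the other side of the tub; at the mat's upper face and centre; x runs along the outline towards its ring end, z up
- outline_ring (a point): centre of the ring end of the painted outline, 49 mm along +x from point outline_c
- outline_end (a point): where the plain end of the spanner's handle belongs on the outline, 65 mm along -x from point outline_c
- jar: bystander: amber jar with a white cap, 60 mm in diameter, 95 mm high, standing beyond the mats; origin at the centre of its underside
- tuberack: bystander: green tube rack, 70 (x) x 130 (y) x 55 mm high, standing beyond the mats; origin at the centre of its underside
- cap: bystander: red bottle cap, 36 mm in diameter, 18 mm high, in a far corner of the tub; origin at the centre of its underside
Mind the look-alikes: they are no part of the job. There is more than one size of the part that bears comb_c; the job needs the smaller. Of the things shaped like the part that bears geltray_c, the orange one is meant.

How it is judged (in metres and radians):
On the way, in this order (a step that is already met when the one before it is completed fails the run):
1. comb and gel tray both lie flat on the blue mat, let go (x of comb_c in the frame of asidemat_c between -0.105 and 0.105 m and y of comb_c in the frame of asidemat_c between -0.095 and 0.095 m and height (world z) of comb_c between 0.01 and 0.03 m and x of geltray_c in the frame of asidemat_c between -0.105 and 0.105 m and y of geltray_c in the frame of asidemat_c between -0.095 and 0.095 m and height (world z) of geltray_c between 0.01 and 0.03 m and contact force between each of comb, geltray and the fingers below 0.1 N), for 0.2 s.
2. the spanner is lifted out of the tub (its middle more than 65 mm above the bench) (height (world z) of spanner_c above 0.065 m), for 0.1 s.
At the end, for the whole second after the job is handed in: The spanner lies flat on the yellow mat on its outline, its ring centre and its handle end each within 18 mm of those of the outline; the gel tray and the comb both lie flat on the blue mat itself, not on one another (centres over the mat and 10 to 30 mm above the bench); all at rest and let go (x of comb_c in the frame of asidemat_c between -0.105 and 0.105 m and y of comb_c in the frame of asidemat_c between -0.095 and 0.095 m and height (world z) of comb_c between 0.01 and 0.03 m and x of geltray_c in the frame of asidemat_c between -0.105 and 0.105 m and y of geltray_c in the frame of asidemat_c between -0.095 and 0.095 m and height (world z) of geltray_c between 0.01 and 0.03 m and horizontal distance between spanner_ring and outline_ring below 0.018 m and horizontal distance between spanner_end and outline_end below 0.018 m and height (world z) of each of spanner_ring, spanner_end below 0.016 m and linear speed of each of spanner, geltray, comb below 0.02 m/s); the robot touches nothing.
It fails at once if the comb, gel tray or spanner is let fall: faster than 0.75 m/s while the fingers do not touch it (a fall of about 3 cm) ((contact force between comb and the fingers below 0.1 N and linear speed of comb above 0.75 m/s) or (contact force between geltray and the fingers below 0.1 N and linear speed of geltray above 0.75 m/s) or (contact force between spanner and the fingers below 0.1 N and linear speed of spanner above 0.75 m/s)).
It fails at once if the jar is shifted by more than 3 cm or knocked over (distance of jar from where it was at the start of the episode above 0.03 m or angle between jar's own z axis and vertical above 0.5 rad).
It fails at once if the tube rack is shifted by more than 3 cm or knocked over (distance of tuberack from where it was at the start of the episode above 0.03 m or angle between tuberack's own z axis and vertical above 0.5 rad).
It fails at once if the red cap is shifted by more than 3 cm or knocked over (distance of cap from where it was at the start of the episode above 0.03 m or angle between cap's own z axis and vertical above 0.5 rad).
It also fails if it takes over 70 s, if anything falls off the work surface, if the arm or the gripper's body presses on something with over 40 N, if the wrist force passes 120 N, or if a joint passes its speed limit or range.

## Working session

There is one attempt and no reset: what is moved stays moved. The work goes in short steps, Python scripts to look and compute and a tool call to move; the robot and the scene stay as the last step left them, time stands still between calls to the robot, and variables do not carry over. Pictures are saved under pics/ and viewed, about 8 in all and at most 12, crops included, and the job is handed in when it is done.

Besides the shell and the picture viewer there is one more tool, called after "Call:" as name([rows], argument=value, ...), one row to a line, values as JSON. servo_tool: Moves the arm, as the interface text tells. Its arguments: {"type":"object","properties":{"motion":{"type":"array"},"force":{"type":"number"}},"required":["motion"]}

```bash
ls; mkdir -p pics
python3 - <<'E'
from bench import *
import cv2
for n in("scene","top"):
    cv2.imwrite(f"pics/{n}0.png",snapshot(n)); p=camera_params(n); print(n,p)
print(sense(),hold_point_z if not callable(hold_point_z) else hold_point_z())
E
```

```text
pics
scene {'fx': 589.4264197294151, 'fy': 589.4264197294151, 'cx': 316.4415900870062, 'cy': 230.10805389717606, 'R': array([[ 0.43229955,  0.90163373,  0.01317985],
       [ 0.70936296, -0.3310166 , -0.62227984],
       [-0.55670575,  0.2783606 , -0.7826839 ]]), 't': array([-250.31398652, -401.23103705, 1721.40604798])}
top {'fx': 542.3689095573393, 'fy': 542.3689095573393, 'cx': 326.3616168548167, 'cy': 241.84503276877223, 'R': array([[ 0.01069795, -0.99962158,  0.02534279],
       [-0.99873985, -0.01192443, -0.04874961],
       [ 0.04903336, -0.02478933, -0.99848947]]), 't': array([ -26.80384726,  593.1883581 , 1120.92517742])}
{'time': 0.1, 'joint_pos': array([ 6.09981345e+01,  7.51148641e+00,  8.53234338e+01,  1.08477085e-03,
        8.72641864e+01, -4.89550257e+00]), 'qd': array([-0.07226059, -0.1285611 , -0.14490712, -0.10487352, -0.0357038 ,
        0.06629963]), 'joint_efforts': array([ 1.07069864e-03, -5.70952606e+01, -5.01941264e+01, -1.16524266e-04,
        8.30930192e-03, -1.71054999e-06]), 'tool_pos': array([244.805939  , 547.22418578, 230.33822824]), 'tcp_rot': array([-1.79901347e+02, -9.53712590e-03,  1.55893576e+02]), 'ft_force': array([-0.15267238, -1.03989271,  0.07184373]), 'wrist_torque': array([-0.0229748 ,  0.00815847, -0.03530094]), 'finger_gap': 85.25501901534433} 18.700000000000003
```

View pics/top0.png

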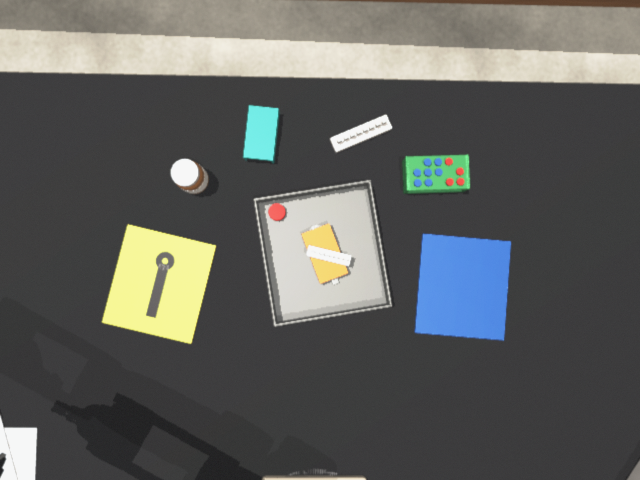

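View pics/scene0.png

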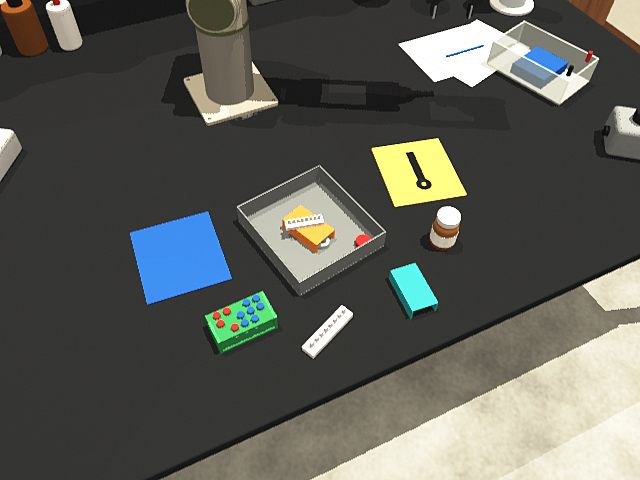

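Top view: the combs are at (329,256), on the orange tray and shorter, and at (361,133), longer and loose on the bench. The trays are orange at (325,254) and teal at (261,133). The short comb and the orange tray are the ones described, and I'll confirm that in a crop.

```bash
cat > h.py <<'E'
import numpy as np, cv2
from bench import *
def proj(n,X):
    p=camera_params(n); c=p["R"]@np.asarray(X,float)+p["t"]
    return np.array([p["fx"]*c[0]/c[2]+p["cx"],p["fy"]*c[1]/c[2]+p["cy"]])
def ray(n,uv,z):
    p=camera_params(n); d=p["R"].T@np.array([(uv[0]-p["cx"])/p["fx"],(uv[1]-p["cy"])/p["fy"],1]); o=-p["R"].T@p["t"]
    return o+d*(z-o[2])/d[2]
def crop(im,x0,y0,w,h,s,name):
    cv2.imwrite(name,cv2.resize(im[y0:y0+h,x0:x0+w],None,fx=s,fy=s,interpolation=cv2.INTER_CUBIC))
def blob(mask):
    c=max(cv2.findContours(mask.astype(np.uint8),0,2)[0],key=cv2.contourArea)
    return c[:,0,:].astype(float)
def rect(n,mask,z):
    c=blob(mask); w=np.array([ray(n,q,z)[:2] for q in c],np.float32)
    return cv2.minAreaRect(w)
E
python3 - <<'E'
from h import *
im=cv2.imread("pics/top0.png"); hsv=cv2.cvtColor(im,cv2.COLOR_BGR2HSV); H,S,V=cv2.split(hsv)
print("blue",rect("top",(H>100)&(H<125)&(S>120)&(V>100),4))
yel=(H>20)&(H<35)&(S>60)&(V>150); c=blob(yel)
print("yellow",rect("top",yel,4))
m=np.zeros(im.shape[:2],np.uint8); cv2.fillPoly(m,[c.astype(int)],1); m=cv2.erode(m,np.ones((5,5)))
o=(m>0)&(V<110); w=np.array([ray("top",q[::-1],4)[:2] for q in np.argwhere(o)])
print("outline",cv2.minAreaRect(w.astype(np.float32)),w.mean(0),len(w))
org=(H>10)&(H<22)&(S>150)&(V>120); org[:180]=0
print("orange",rect("top",cv2.morphologyEx(org.astype(np.uint8),cv2.MORPH_CLOSE,np.ones((25,25))),36))
for uv in [(165,261),(152,317)]: print(ray("top",uv,4))
for uv in [(256,198),(371,181),(391,306),(275,326)]: print("tub",ray("top",uv,55))
print("cap",ray("top",(277,212),22))
crop(im,265,200,120,95,6.5,"pics/c1.png")
E
```

```text
blue ((502.8159484863281, -310.10858154296875), (191.61740112304688, 211.7012481689453), 85.59609985351562)
yellow ((502.7921142578125, 329.132568359375), (191.51968383789062, 211.76016235351562), 77.04645538330078)
outline ((482.04290771484375, 333.8041076660156), (15.485148429870605, 92.98204040527344), 76.24817657470703) [475.12344239 335.80281046] 278Traceback (most recent call last):
  File "<stdin>", line 10, in <module>
  File "h.py", line 15, in rect
    c=blob(mask); w=np.array([ray(n,q,z)[:2] for q in c],np.float32)
  File "h.py", line 12, in blob
    c=max(cv2.findContours(mask.astype(np.uint8),0,2)[0],key=cv2.contourArea)
ValueError: max() iterable argument is empty
```

Run:
```python
from h import *
im=cv2.imread("pics/top0.png"); hsv=cv2.cvtColor(im,cv2.COLOR_BGR2HSV)
print(hsv[235,320],hsv[272,330],im[235,320])
for uv in [(165,261),(152,317)]: print(ray("top",uv,4))
for uv in [(256,198),(371,181),(391,306),(275,326)]: print("tub",ray("top",uv,55))
print("cap",ray("top",(277,212),22))
crop(im,265,200,120,95,6.5,"pics/c1.png")
```

```text
[ 23 132 246] [ 23 135 246] [119 218 246]
[549.78156854 317.28055344   4.        ]
[432.92959105 341.23592589   4.        ]
tub [678.49898444 124.10585239  55.        ]
tub [ 716.53799328 -108.63417074   55.        ]
tub [ 463.66287514 -150.70613936   55.        ]
tub [421.76478395  81.84884582  55.        ]
cap [654.06746509  83.53032747  22.        ]
```

View pics/c1.png

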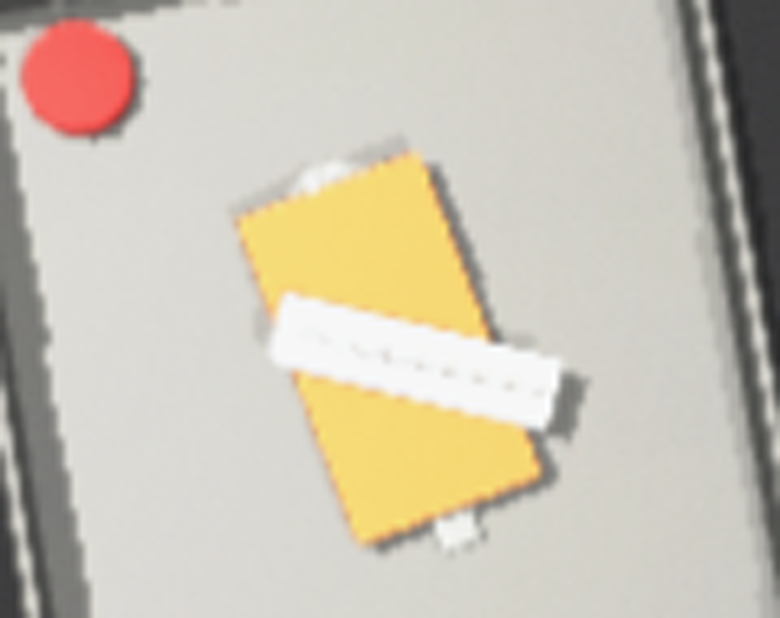

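The crop confirms it: the short comb lies across the orange deck, at crop px corners (287,292), (563,355), (547,430) and (270,365). The deck corners are (235,218), (413,152), (545,478) and (362,547). The ring tip shows at the top (322,160) and the handle end at the bottom (457,548).

Run:
```python
from h import *
f=lambda uv,z: ray("top",(265+(uv[0]+.5)/6.5-.5,200+(uv[1]+.5)/6.5-.5),z)[:2]
def show(n,pts,z):
    w=np.array([f(p,z) for p in pts]); r=cv2.minAreaRect(w.astype(np.float32))
    e=[w[(i+1)%4]-w[i] for i in range(4)]
    print(n,w.mean(0).round(1),[round(float(np.hypot(*v)),1) for v in e],[round(float(np.degrees(np.arctan2(v[1],v[0]))),1) for v in e])
show("comb",[(287,292),(563,355),(547,430),(270,365)],46)
show("deck",[(235,218),(413,152),(545,478),(362,547)],36)
a=f((322,160),14);b=f((457,549),10);d=a-b; print("sp",a,b,np.hypot(*d),np.degrees(np.arctan2(d[1],d[0])))
```

```text
comb [565.1 -24.4] [88.7, 24.0, 89.0, 23.4] [-102.2, 168.4, 77.4, -12.4]
deck [569.1 -15.7] [60.1, 111.2, 61.7, 111.2] [-68.9, -157.4, 111.2, 21.8]
sp [630.2580164    5.98402806] [505.37472353 -39.02107209] 132.74522921205468 19.818010011878734
```

```bash
cat > plan.py <<'E'
import sys, numpy as np
from bench import sense
from scipy.spatial.transform import Rotation as Ro
def plan(x,y,z,yaw,n):
    s=sense(); p=np.array(s["tool_pos"],float); R=Ro.from_euler("xyz",s["tcp_rot"],degrees=True); T=Ro.from_euler("xyz",[180,0,yaw],degrees=True)
    tot=np.array([x,y,z])-p; w=(R.inv()*T).as_rotvec(); print("from",p.round(1),np.round(s["tcp_rot"],1),"gap",round(s["finger_gap"],1),"t",round(s["time"],2),"F",np.round(s["ft_force"],1))
    for i in range(n):
        v=R.inv().apply(tot/n); print([round(a,1) for a in v.tolist()]+[round(a,3) for a in (w/n).tolist()]); R=R*Ro.from_rotvec(w/n)
plan(*map(float,sys.argv[1:5]),int(sys.argv[5]))
E
python3 plan.py 565 -24 130 77.7 15
```

```text
from [244.8 547.2 230.3] [-179.9   -0.   155.9] gap 85.3 t 0.1 F [-0.2 -1.   0.1]
[-35.0, -26.0, 6.7, -0.0, 0.0, 0.091]
[-37.3, -22.7, 6.7, -0.0, 0.0, 0.091]
[-39.2, -19.3, 6.7, -0.0, 0.0, 0.091]
[-40.8, -15.6, 6.7, -0.0, 0.0, 0.091]
[-42.0, -11.9, 6.7, -0.0, 0.0, 0.091]
[-42.9, -8.0, 6.7, -0.0, 0.0, 0.091]
[-43.5, -4.1, 6.7, -0.0, 0.0, 0.091]
[-43.7, -0.1, 6.7, -0.0, 0.0, 0.091]
[-43.5, 3.9, 6.7, -0.0, 0.0, 0.091]
[-43.0, 7.8, 6.7, -0.0, 0.0, 0.091]
[-42.1, 11.7, 6.7, -0.0, 0.0, 0.091]
[-40.8, 15.4, 6.7, -0.0, 0.0, 0.091]
[-39.3, 19.1, 6.7, -0.0, 0.0, 0.091]
[-37.4, 22.6, 6.7, -0.0, 0.0, 0.091]
[-35.2, 25.9, 6.7, -0.0, 0.0, 0.091]
```

Call:
servo_tool([
  [60, -35, -26, 7, 0, 0, 0.09],
  [60, -37, -23, 7, 0, 0, 0.09],
  [60, -39, -19, 7, 0, 0, 0.09],
  [60, -41, -16, 7, 0, 0, 0.09],
  [60, -42, -12, 7, 0, 0, 0.09],
  [60, -43, -8, 7, 0, 0, 0.09],
  [60, -43, -4, 7, 0, 0, 0.09],
  [60, -44, 0, 7, 0, 0, 0.09],
  [60, -43, 4, 7, 0, 0, 0.09],
  [60, -43, 8, 7, 0, 0, 0.09],
], force=30)

```text
time: 1.1
tool_pos: [456.9, 154.7, 154.2]
tcp_rot: [-179.7, 0.1, 102.9]
ft_force: [0.1, 0.0, -0.1]
finger_gap: 59.9
```

```bash
python3 plan.py 565 -24 130 77.7 7
```

```text
from [456.9 154.7 154.2] [-1.797e+02  1.000e-01  1.029e+02] gap 59.9 t 1.1 F [ 0.1  0.  -0.1]
[-28.3, 9.4, 3.5, -0.001, 0.0, 0.063]
[-27.7, 11.1, 3.4, -0.001, 0.0, 0.063]
[-26.9, 12.8, 3.4, -0.001, 0.0, 0.063]
[-26.1, 14.5, 3.4, -0.001, 0.0, 0.063]
[-25.1, 16.1, 3.4, -0.001, 0.0, 0.063]
[-24.1, 17.7, 3.4, -0.001, 0.0, 0.063]
[-22.9, 19.1, 3.5, -0.001, 0.0, 0.063]
```

Call:
servo_tool([
  [50, -28, 9, 3, 0, 0, 0.063],
  [50, -28, 11, 3, 0, 0, 0.063],
  [50, -27, 13, 3, 0, 0, 0.063],
  [50, -26, 14, 3, 0, 0, 0.063],
  [50, -25, 16, 3, 0, 0, 0.063],
  [50, -24, 18, 3, 0, 0, 0.063],
  [50, -23, 19, 3, 0, 0, 0.063],
  [50, 0, 0, 0, 0, 0, 0],
])

```text
time: 1.9
tool_pos: [563.7, -39.4, 127.3]
tcp_rot: [-179.4, 0.4, 76.0]
ft_force: [-0.2, 1.0, 0.0]
finger_gap: 50.0
```

```bash
python3 plan.py 565 -24 60 77.7 3
```

```text
from [563.7 -39.4 127.3] [-179.4    0.4   76. ] gap 50.0 t 1.9 F [-0.2  1.   0. ]
[5.2, -0.6, 22.4, -0.003, 0.002, -0.01]
[5.2, -0.6, 22.4, -0.003, 0.002, -0.01]
[5.1, -0.6, 22.4, -0.003, 0.002, -0.01]
```

Call:
servo_tool([
  [50, 8, -1, 15, -0.005, 0.003, -0.015],
  [50, 7, -1, 20, -0.005, 0.003, -0.015],
  [50, 1, 0, 15, 0, 0, 0],
  [50, 0, 0, 5, 0, 0, 0],
  [50, 0, 0, 0, 0, 0, 0],
])

```text
time: 2.4
tool_pos: [563.9, -22.9, 69.2]
tcp_rot: [-179.8, -0.0, 77.7]
ft_force: [0.4, 0.5, 0.4]
finger_gap: 49.9
```

```bash
python3 plan.py 565 -24.4 38 77.7 1
python3 - <<'E'
from h import *
im=snapshot("scene"); u=proj("scene",(565,-24,40)); print(u)
crop(im,int(u[0])-75,int(u[1])-65,150,115,5.3,"pics/c2.png")
E
```

```text
from [563.9 -22.9  69.2] [-179.8   -0.    77.7] gap 49.9 t 2.4 F [0.4 0.5 0.4]
[-1.2, 1.5, 31.2, -0.003, -0.0, 0.001]
[304.73953808 222.62104918]
```

View pics/c2.png

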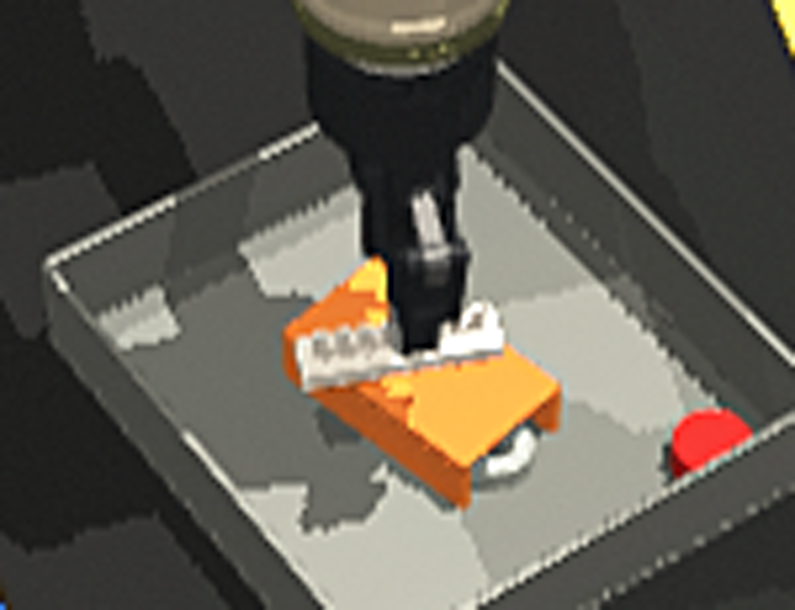

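The crop shows the fingers straddling the comb bar (crop px 300–505, 300–390), with the near finger in front at (425,340). I'll go down and grip.

Call:
servo_tool([
  [50, -1, 2, 12, 0, 0, 0],
  [50, 0, 0, 12, 0, 0, 0],
  [50, 0, 0, 5, 0, 0, 0],
  [40, 0, 0, 2, 0, 0, 0],
  [35, 0, 0, 1, 0, 0, 0],
  [30, 0, 0, 0, 0, 0, 0],
])

```text
time: 3.05
tool_pos: [567.4, -24.9, 36.9]
tcp_rot: [180.0, -0.0, 77.7]
ft_force: [-0.9, -0.2, 0.4]
finger_gap: 30.0
```

```bash
python3 plan.py 565 -24.4 37 77.7 1
```

```text
from [567.4 -24.9  36.9] [180.   -0.   77.7] gap 30.0 t 3.05 F [-0.9 -0.2  0.4]
[0.0, -2.5, -0.1, 0.001, -0.0, 0.001]
```

Call:
servo_tool([
  [30, 0, -2, 0, 0, 0, 0],
  [25, 0, 0, 0, 0, 0, 0],
  [15, 0, 0, 0, 0, 0, 0],
  [15, 0, 0, 0, 0, 0, 0],
  [15, 0, 0, 0, 0, 0, 0],
], force=30)

```text
time: 3.55
tool_pos: [566.2, -24.6, 38.3]
tcp_rot: [179.8, -0.0, 77.7]
ft_force: [0.8, -0.3, 0.3]
finger_gap: 20.9
```

```bash
python3 plan.py 565 -24.4 110 77.7 3
```

```text
from [566.2 -24.6  38.3] [179.8  -0.   77.7] gap 20.9 t 3.55 F [ 0.8 -0.3  0.3]
[-0.0, -0.3, -23.9, 0.001, -0.0, 0.0]
[-0.0, -0.4, -23.9, 0.001, -0.0, 0.0]
[-0.0, -0.4, -23.9, 0.001, -0.0, 0.0]
```

Call:
servo_tool([
  [15, 0, 0, -5, 0, 0, 0],
  [15, 0, 0, -10, 0, 0, 0],
  [15, 0, 0, -15, 0, 0, 0],
  [15, 0, 0, -20, 0, 0, 0],
  [15, 0, 0, -20, 0, 0, 0],
  [15, 0, 0, -10, 0, 0, 0],
  [15, 0, 0, 0, 0, 0, 0],
])

```text
time: 4.25
tool_pos: [566.8, -24.7, 126.9]
tcp_rot: [179.7, -0.0, 77.7]
ft_force: [0.4, -0.3, -0.9]
finger_gap: 21.3
```

```bash
python3 - <<'E'
import numpy as np
c=np.array([503,-310]);a=np.radians(-4.4);u=np.array([np.cos(a),np.sin(a)]);print("comb",c-55*u,"tray",c+45*u)
E
python3 plan.py 448 -306 120 85.6 9
```

```text
comb [ 448.16209863 -305.78045345] tray [ 547.86737385 -313.45235627]
from [566.8 -24.7 126.9] [179.7  -0.   77.7] gap 21.3 t 4.25 F [ 0.4 -0.3 -0.9]
[-33.4, -6.3, 0.7, 0.001, -0.0, -0.015]
[-33.3, -6.8, 0.7, 0.001, -0.0, -0.015]
[-33.1, -7.3, 0.7, 0.001, -0.0, -0.015]
[-33.0, -7.8, 0.7, 0.001, -0.0, -0.015]
[-32.9, -8.3, 0.7, 0.001, -0.0, -0.015]
[-32.8, -8.8, 0.7, 0.001, -0.0, -0.015]
[-32.6, -9.3, 0.7, 0.001, -0.0, -0.015]
[-32.5, -9.8, 0.7, 0.001, -0.0, -0.015]
[-32.3, -10.3, 0.8, 0.001, -0.0, -0.015]
```

Call:
servo_tool([
  [15, -20, -4, 0, 0, 0, -0.015],
  [15, -33, -7, 0, 0, 0, -0.015],
  [15, -33, -7, 0, 0, 0, -0.015],
  [15, -33, -8, 0, 0, 0, -0.015],
  [15, -33, -8, 0, 0, 0, -0.015],
  [15, -33, -9, 0, 0, 0, -0.015],
  [15, -33, -9, 0, 0, 0, -0.015],
  [15, -25, -10, 0, 0, 0, -0.015],
  [15, -15, -6, 0, 0, 0, -0.015],
  [15, -5, -2, 0, 0, 0, 0],
])

```text
time: 5.25
tool_pos: [451.9, -281.0, 122.0]
tcp_rot: [179.8, -0.1, 86.0]
ft_force: [-0.3, 0.7, -0.0]
finger_gap: 20.9
```

```bash
python3 plan.py 448 -306 7 85.6 4
```

```text
from [ 451.9 -281.   122. ] [ 1.798e+02 -1.000e-01  8.600e+01] gap 20.9 t 5.25 F [-0.3  0.7 -0. ]
[-6.4, -0.6, 28.7, 0.001, -0.001, 0.002]
[-6.4, -0.6, 28.7, 0.001, -0.001, 0.002]
[-6.3, -0.6, 28.7, 0.001, -0.001, 0.002]
[-6.3, -0.5, 28.8, 0.001, -0.001, 0.002]
```

Call:
servo_tool([
  [15, -8, -1, 10, 0, 0, 0],
  [15, -8, -1, 20, 0, 0, 0],
  [15, -4, 0, 25, 0, 0, 0],
  [15, 0, 0, 20, 0, 0, 0],
  [15, 0, 0, 10, 0, 0, 0],
  [15, 0, 0, 5, 0, 0, 0],
  [15, 0, 0, 0, 0, 0, 0],
  [15, 0, 0, 0, 0, 0, 0],
])

```text
time: 6.05
tool_pos: [449.8, -298.5, 25.1]
tcp_rot: [179.9, -0.3, 86.0]
ft_force: [0.0, 0.9, -0.0]
finger_gap: 21.0
```

```bash
python3 plan.py 448 -306 7 85.6 2;  python3 - <<'E'
from h import *
im=snapshot("scene"); u=proj("scene",(448,-306,20)); print(u)
crop(im,int(u[0])-75,int(u[1])-75,150,115,5.3,"pics/c3.png")
E
```

```text
from [ 449.8 -298.5   25.1] [179.9  -0.3  86. ] gap 21.0 t 6.05 F [ 0.   0.9 -0. ]
[-3.8, -0.7, 9.0, 0.001, -0.002, 0.004]
[-3.8, -0.6, 9.0, 0.001, -0.002, 0.004]
[173.60394256 232.43324964]
```

View pics/c3.png

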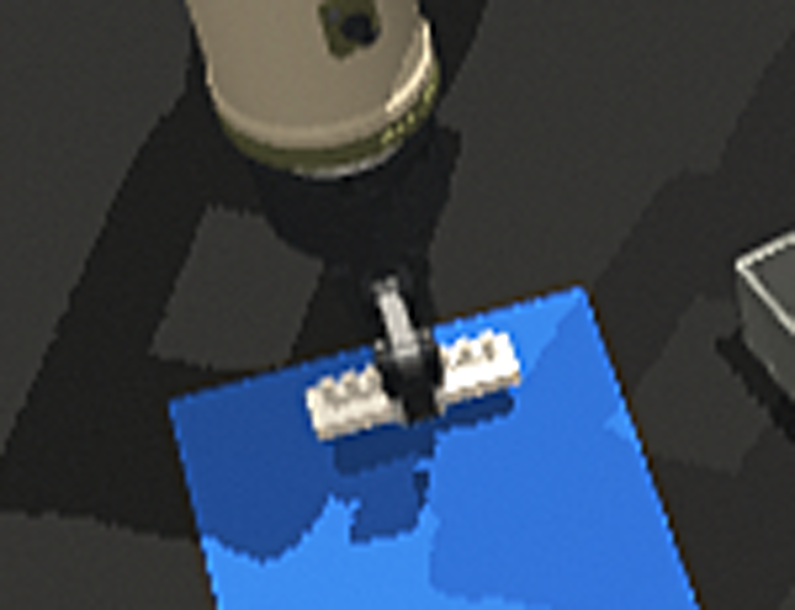

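The comb is held level at crop px 310–520, just above the rear part of the blue mat. I'll lower it gently.

Call:
servo_tool([
  [15, -4, -1, 6, 0, 0, 0],
  [15, -2, 0, 6, 0, 0, 0],
  [15, 0, 0, 3, 0, 0, 0],
  [15, 0, 0, 2, 0, 0, 0],
  [15, 0, 0, 0, 0, 0, 0],
])

```text
time: 6.6
tool_pos: [450.1, -306.5, 9.4]
tcp_rot: [179.6, -0.1, 86.0]
ft_force: [-0.6, 0.1, 0.3]
finger_gap: 21.0
```

```bash
python3 plan.py 448 -306 6 85.6 1
```

```text
from [ 450.1 -306.5    9.4] [ 1.796e+02 -1.000e-01  8.600e+01] gap 21.0 t 6.6 F [-0.6  0.1  0.3]
[0.4, -2.2, 3.4, 0.007, -0.001, 0.007]
```

Call:
servo_tool([
  [15, 0, 0, 2, 0, 0, 0],
  [15, 0, 0, 1, 0, 0, 0],
  [15, 0, 0, 0, 0, 0, 0],
])

```text
time: 6.9
tool_pos: [450.2, -306.5, 6.3]
tcp_rot: [179.6, -0.1, 86.0]
ft_force: [-1.1, 0.9, -0.5]
finger_gap: 20.7
```

```bash
python3 plan.py 448 -306 6 85.6 1
```

```text
from [ 450.2 -306.5    6.3] [ 1.796e+02 -1.000e-01  8.600e+01] gap 20.7 t 6.9 F [-1.1  0.9 -0.5]
[0.4, -2.2, 0.3, 0.007, -0.001, 0.007]
```

Call:
servo_tool([
  [24, 0, 0, 0, 0, 0, 0],
  [30, 0, 0, 0, 0, 0, 0],
  [40, 0, 0, 0, 0, 0, 0],
  [50, 0, 0, -10, 0, 0, 0],
  [60, 0, 0, -20, 0, 0, 0],
  [85, 0, 0, -30, 0, 0, 0],
  [85, 0, 0, -40, 0, 0, 0],
  [85, 0, 0, -30, 0, 0, 0],
  [85, 0, 0, 0, 0, 0, 0],
])

```text
time: 7.8
tool_pos: [448.7, -306.1, 144.0]
tcp_rot: [179.7, -0.1, 86.0]
ft_force: [0.4, 0.2, 0.8]
finger_gap: 85.3
```

```bash
python3 plan.py 569 -15.7 110 21.9 12
```

```text
from [ 448.7 -306.1  144. ] [ 1.797e+02 -1.000e-01  8.600e+01] gap 85.3 t 7.8 F [0.4 0.2 0.8]
[24.8, 8.3, 2.9, 0.0, -0.0, 0.093]
[25.5, 6.0, 2.9, 0.0, -0.0, 0.093]
[25.9, 3.6, 2.9, 0.0, -0.0, 0.093]
[26.2, 1.1, 2.9, 0.0, -0.0, 0.093]
[26.2, -1.3, 2.9, 0.0, -0.0, 0.093]
[25.9, -3.7, 2.9, 0.0, -0.0, 0.093]
[25.5, -6.1, 2.9, 0.0, -0.0, 0.093]
[24.8, -8.5, 2.9, 0.0, -0.0, 0.093]
[23.9, -10.8, 2.8, 0.0, -0.0, 0.093]
[22.8, -12.9, 2.8, 0.0, -0.0, 0.093]
[21.5, -15.0, 2.8, 0.0, -0.0, 0.093]
[20.0, -16.9, 2.8, 0.0, -0.0, 0.093]
```

Call:
servo_tool([
  [85, 25, 8, 3, 0, 0, 0.093],
  [85, 26, 6, 3, 0, 0, 0.093],
  [85, 26, 4, 3, 0, 0, 0.093],
  [85, 26, 1, 3, 0, 0, 0.093],
  [85, 26, -1, 3, 0, 0, 0.093],
  [85, 26, -4, 3, 0, 0, 0.093],
  [85, 25, -6, 3, 0, 0, 0.093],
  [85, 25, -8, 3, 0, 0, 0.093],
  [85, 24, -11, 3, 0, 0, 0.093],
  [85, 15, -8, 3, 0, 0, 0.05],
])

```text
time: 8.8
tool_pos: [552.1, -68.3, 116.6]
tcp_rot: [179.6, -0.4, 32.9]
ft_force: [-0.3, -0.5, -0.2]
finger_gap: 84.8
```

```bash
python3 plan.py 569 -15.7 90 21.9 5
python3 - <<'E'
from h import *
crop(snapshot("top"),200,170,320,240,2.5,"pics/c4.png")
E
```

```text
from [552.1 -68.3 116.6] [179.6  -0.4  32.9] gap 84.8 t 8.8 F [-0.3 -0.5 -0.2]
[8.5, -7.0, 5.3, 0.001, -0.001, 0.038]
[8.2, -7.4, 5.3, 0.001, -0.001, 0.038]
[8.0, -7.7, 5.3, 0.001, -0.001, 0.038]
[7.7, -8.0, 5.3, 0.001, -0.001, 0.038]
[7.4, -8.2, 5.3, 0.001, -0.001, 0.038]
```

View pics/c4.png

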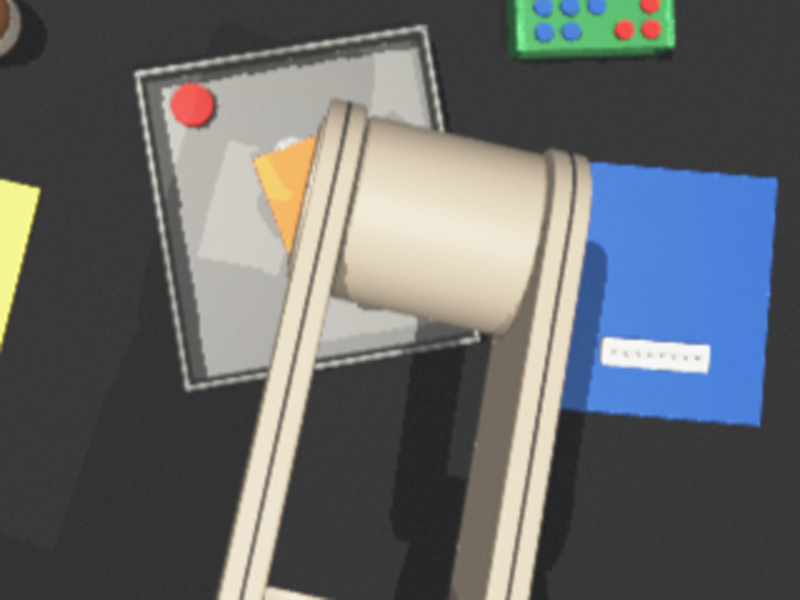

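The comb lies flat on the blue mat (crop px 602–710, 340–372). The tray's far corner at (255,157) hasn't moved.

Call:
servo_tool([
  [85, 9, -7, 5, 0, 0, 0.04],
  [85, 8, -7, 5, 0, 0, 0.04],
  [85, 8, -8, 5, 0, 0, 0.04],
  [85, 6, -6, 5, 0, 0, 0.04],
  [85, 3, -3, 5, 0, 0, 0.02],
  [85, 0, 0, 0, 0, 0, 0],
  [85, 0, 0, 0, 0, 0, 0],
])

```text
time: 9.55
tool_pos: [566.2, -20.8, 88.8]
tcp_rot: [179.8, -0.3, 22.4]
ft_force: [0.3, -0.9, 0.1]
finger_gap: 85.3
```

```bash
python3 plan.py 569 -15.7 50 21.9 3
```

```text
from [566.2 -20.8  88.8] [179.8  -0.3  22.4] gap 85.3 t 9.55 F [ 0.3 -0.9  0.1]
[1.4, -1.3, 12.9, 0.001, -0.002, 0.003]
[1.5, -1.3, 12.9, 0.001, -0.002, 0.003]
[1.5, -1.2, 12.9, 0.001, -0.002, 0.003]
```

Call:
servo_tool([
  [85, 2, -2, 8, 0, -0.003, 0.005],
  [85, 2, -2, 10, 0, -0.003, 0.005],
  [85, 0, 0, 10, 0, 0, 0],
  [85, 0, 0, 4, 0, 0, 0],
  [85, 0, 0, 0, 0, 0, 0],
])

```text
time: 10.05
tool_pos: [568.3, -16.6, 53.9]
tcp_rot: [179.8, 0.1, 21.8]
ft_force: [0.4, -0.5, 0.3]
finger_gap: 84.8
```

```bash
python3 plan.py 569 -15.7 11 21.9 1;  python3 - <<'E'
from h import *
im=snapshot("scene"); u=proj("scene",(569,-16,30)); print(u)
crop(im,int(u[0])-75,int(u[1])-65,150,115,5.3,"pics/c5.png")
E
```

```text
from [568.3 -16.6  53.9] [1.798e+02 1.000e-01 2.180e+01] gap 84.8 t 10.05 F [ 0.4 -0.5  0.3]
[1.1, -0.8, 42.9, 0.004, 0.002, -0.001]
[308.57820343 225.40891451]
```

View pics/c5.png

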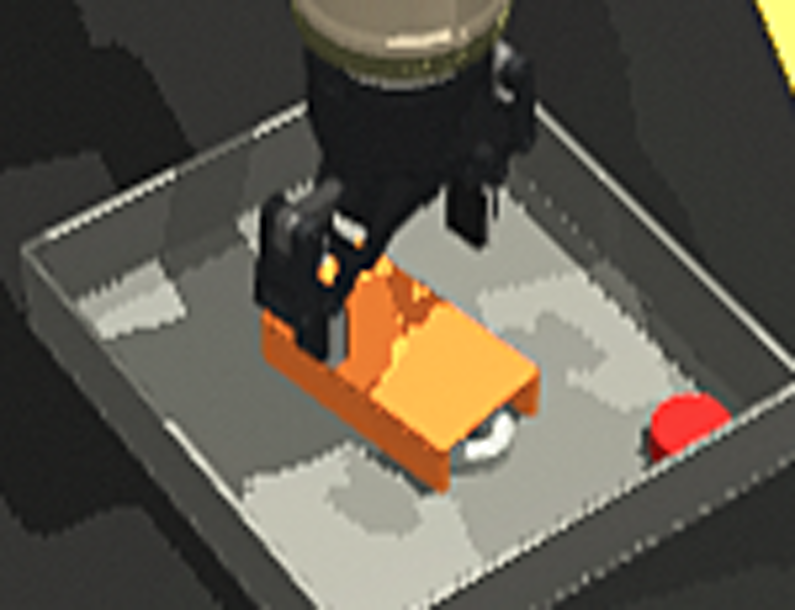

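The fingers straddle the tray, with the near finger tip at (318,355) and the far one at (465,240), about 30 mm above the deck. I'll go down.

Call:
servo_tool([
  [85, 1, -1, 8, 0, 0, 0],
  [85, 0, 0, 8, 0, 0, 0],
  [85, 0, 0, 4, 0, 0, 0],
  [85, 0, 0, 0, 0, 0, 0],
])

```text
time: 10.5
tool_pos: [569.3, -15.5, 32.9]
tcp_rot: [179.7, 0.0, 21.8]
ft_force: [0.3, -0.2, -1.0]
finger_gap: 84.7
```

```bash
python3 plan.py 569 -15.7 11 21.9 1
```

```text
from [569.3 -15.5  32.9] [179.7   0.   21.8] gap 84.7 t 10.5 F [ 0.3 -0.2 -1. ]
[-0.4, 0.0, 21.9, 0.005, 0.001, -0.001]
```

Call:
servo_tool([
  [85, 0, 0, 8, 0, 0, 0],
  [85, 0, 0, 7, 0, 0, 0],
  [85, 0, 0, 4, 0, 0, 0],
  [85, 0, 0, 1, 0, 0, 0],
  [75, 0, 0, 0, 0, 0, 0],
  [68, 0, 0, 0, 0, 0, 0],
  [55, 0, 0, 0, 0, 0, 0],
  [55, 0, 0, 0, 0, 0, 0],
  [55, 0, 0, 0, 0, 0, 0],
  [55, 0, 0, 0, 0, 0, 0],
], force=30)

```text
time: 11.5
tool_pos: [569.9, -15.7, 11.9]
tcp_rot: [179.7, -0.0, 21.8]
ft_force: [-0.5, -0.3, -1.3]
finger_gap: 61.5
```

```bash
python3 plan.py 569 -15.7 11 21.9 1
```

```text
from [569.9 -15.7  11.9] [179.7  -0.   21.8] gap 61.5 t 11.5 F [-0.5 -0.3 -1.3]
[-0.9, -0.3, 0.8, 0.005, -0.0, -0.001]
```

Call:
servo_tool([
  [55, 0, 0, -5, 0, 0, 0],
  [55, 0, 0, -10, 0, 0, 0],
  [55, 0, 0, -20, 0, 0, 0],
  [55, 0, 0, -25, 0, 0, 0],
  [55, 0, 0, -25, 0, 0, 0],
  [55, 0, 0, -20, 0, 0, 0],
  [55, 0, 0, -5, 0, 0, 0],
  [55, 0, 0, 0, 0, 0, 0],
])

```text
time: 12.3
tool_pos: [569.5, -15.0, 129.9]
tcp_rot: [179.7, -0.1, 21.8]
ft_force: [-0.6, -0.4, 0.3]
finger_gap: 61.4
```

```bash
python3 plan.py 548 -313 125 85.6 13
```

```text
from [569.5 -15.  129.9] [ 1.797e+02 -1.000e-01  2.180e+01] gap 61.4 t 12.3 F [-0.6 -0.4  0.3]
[-10.1, 20.7, 0.5, 0.0, 0.0, -0.086]
[-11.8, 19.7, 0.5, 0.0, 0.0, -0.086]
[-13.4, 18.6, 0.5, 0.0, 0.0, -0.086]
[-15.0, 17.4, 0.4, 0.0, 0.0, -0.086]
[-16.4, 16.1, 0.4, 0.0, 0.0, -0.086]
[-17.7, 14.6, 0.4, 0.0, 0.0, -0.086]
[-18.9, 13.1, 0.4, 0.0, 0.0, -0.086]
[-20.0, 11.4, 0.4, 0.0, 0.0, -0.086]
[-20.9, 9.6, 0.4, 0.0, 0.0, -0.086]
[-21.6, 7.8, 0.4, 0.0, 0.0, -0.086]
[-22.2, 5.9, 0.4, 0.0, 0.0, -0.086]
[-22.6, 4.0, 0.4, 0.0, 0.0, -0.086]
[-22.9, 2.1, 0.4, 0.0, 0.0, -0.086]
```

Call:
servo_tool([
  [55, -10, 21, 0, 0, 0, -0.086],
  [55, -12, 20, 0, 0, 0, -0.086],
  [55, -13, 19, 0, 0, 0, -0.086],
  [55, -15, 17, 0, 0, 0, -0.086],
  [55, -16, 16, 0, 0, 0, -0.086],
  [55, -18, 15, 0, 0, 0, -0.086],
  [55, -19, 13, 0, 0, 0, -0.086],
  [55, -20, 11, 0, 0, 0, -0.086],
  [55, -21, 10, 0, 0, 0, -0.086],
  [55, -20, 8, 0, 0, 0, -0.086],
])

```text
time: 13.3
tool_pos: [550.9, -246.5, 117.1]
tcp_rot: [-179.3, 0.1, 73.3]
ft_force: [-0.6, 0.2, -0.7]
finger_gap: 61.3
```

```bash
python3 plan.py 548 -313 110 85.6 6
```

```text
from [ 550.9 -246.5  117.1] [-1.793e+02  1.000e-01  7.330e+01] gap 61.3 t 13.3 F [-0.6  0.2 -0.7]
[-10.8, 2.7, 1.2, -0.002, -0.0, -0.036]
[-10.8, 2.3, 1.2, -0.002, -0.0, -0.036]
[-10.9, 2.0, 1.2, -0.002, -0.0, -0.036]
[-11.0, 1.6, 1.2, -0.002, -0.0, -0.036]
[-11.0, 1.2, 1.2, -0.002, -0.0, -0.036]
[-11.1, 0.8, 1.2, -0.002, -0.0, -0.036]
```

Call:
servo_tool([
  [55, -13, 3, 2, -0.003, 0, -0.04],
  [55, -13, 2, 2, -0.003, 0, -0.04],
  [55, -13, 2, 2, -0.003, 0, -0.04],
  [55, -10, 1, 5, -0.003, 0, -0.04],
  [55, -5, 0, 15, 0, 0, -0.02],
  [55, 0, 0, 20, 0, 0, 0],
  [55, 0, 0, 10, 0, 0, 0],
  [55, 0, 0, 5, 0, 0, 0],
  [55, 0, 0, 0, 0, 0, 0],
])

```text
time: 14.2
tool_pos: [539.1, -302.3, 39.8]
tcp_rot: [-179.1, -0.4, 84.0]
ft_force: [0.4, 0.2, -0.4]
finger_gap: 61.8
```

```bash
python3 plan.py 548 -313 12 85.6 3
```

```text
from [ 539.1 -302.3   39.8] [-179.1   -0.4   84. ] gap 61.8 t 14.2 F [ 0.4  0.2 -0.4]
[-3.3, 3.5, 9.2, -0.005, -0.002, -0.01]
[-3.3, 3.4, 9.2, -0.005, -0.002, -0.01]
[-3.3, 3.3, 9.3, -0.005, -0.002, -0.01]
```

Call:
servo_tool([
  [55, -5, 4, 4, -0.007, -0.004, -0.015],
  [55, -4, 4, 5, -0.007, -0.003, -0.015],
  [55, 0, 0, 5, 0, 0, 0],
  [55, 0, 0, 3, 0, 0, 0],
  [55, 0, 0, 0, 0, 0, 0],
])

```text
time: 14.7
tool_pos: [548.4, -313.2, 23.4]
tcp_rot: [179.8, 0.1, 85.9]
ft_force: [-0.6, -0.0, -0.9]
finger_gap: 61.3
```

```bash
python3 plan.py 548 -313 12 85.6 1
```

```text
from [ 548.4 -313.2   23.4] [1.798e+02 1.000e-01 8.590e+01] gap 61.3 t 14.7 F [-0.6 -0.  -0.9]
[0.2, -0.5, 11.4, 0.003, 0.002, 0.005]
```

Call:
servo_tool([
  [55, 0, 0, 5, 0.003, 0.002, 0],
  [55, 0, 0, 4, 0, 0, 0],
  [55, 0, 0, 2, 0, 0, 0],
  [55, 0, 0, 0, 0, 0, 0],
])

```text
time: 15.1
tool_pos: [548.7, -313.3, 11.9]
tcp_rot: [180.0, 0.0, 85.9]
ft_force: [0.1, 0.0, -1.0]
finger_gap: 61.5
```

```bash
python3 plan.py 548 -313 12 85.6 1
```

```text
from [ 548.7 -313.3   11.9] [180.    0.   85.9] gap 61.5 t 15.1 F [ 0.1  0.  -1. ]
[0.3, -0.7, -0.1, 0.0, 0.0, 0.005]
```

Call:
servo_tool([
  [65, 0, 0, 0, 0, 0, 0],
  [75, 0, 0, 0, 0, 0, 0],
  [85, 0, 0, 0, 0, 0, 0],
  [85, 0, 0, -5, 0, 0, 0],
  [85, 0, 0, -25, 0, 0, 0],
  [85, 0, 0, -35, 0, 0, 0],
  [85, 0, 0, -40, 0, 0, 0],
  [85, 0, 0, -20, 0, 0, 0],
  [85, 0, 0, 0, 0, 0, 0],
])

```text
time: 16.0
tool_pos: [548.3, -313.0, 143.0]
tcp_rot: [-180.0, -0.0, 85.9]
ft_force: [0.6, -0.9, 0.4]
finger_gap: 85.1
```

```bash
python3 plan.py 450 -200 160 20 11
```

```text
from [ 548.3 -313.   143. ] [-180.    -0.    85.9] gap 85.1 t 16.0 F [ 0.6 -0.9  0.4]
[9.6, -9.7, -1.5, -0.0, -0.0, 0.105]
[8.5, -10.6, -1.5, -0.0, -0.0, 0.105]
[7.4, -11.4, -1.5, -0.0, -0.0, 0.105]
[6.2, -12.1, -1.5, -0.0, -0.0, 0.105]
[4.9, -12.7, -1.5, -0.0, -0.0, 0.105]
[3.5, -13.2, -1.5, -0.0, -0.0, 0.105]
[2.1, -13.5, -1.5, -0.0, -0.0, 0.105]
[0.7, -13.6, -1.5, -0.0, -0.0, 0.105]
[-0.7, -13.6, -1.5, -0.0, -0.0, 0.105]
[-2.1, -13.4, -1.5, -0.0, -0.0, 0.105]
[-3.5, -13.2, -1.5, -0.0, -0.0, 0.105]
```

Run:
```python
from h import *
im=snapshot("top"); cv2.imwrite("pics/top6.png",im)
a=cv2.resize(im[205:305,270:370],None,fx=6,fy=6,interpolation=cv2.INTER_CUBIC)
b=cv2.resize(im[225:345,410:516],None,fx=1.88,fy=1.88)[:600]
o=np.zeros((600,800,3),np.uint8); o[:,:600]=a; o[:b.shape[0],600:600+b.shape[1]]=b[:,:200]
cv2.imwrite("pics/c6.png",o)
```

```text
(no output)
```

View pics/c6.png

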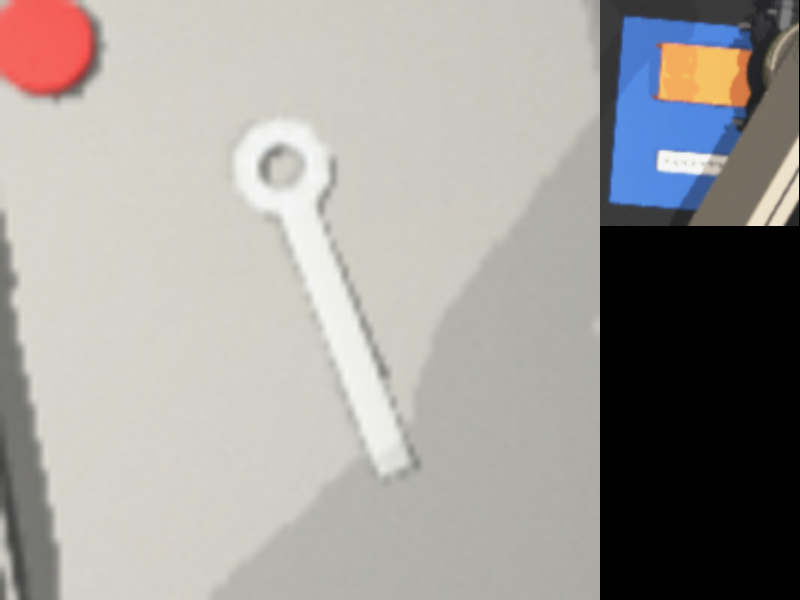

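The spanner lies bare: ring centre at crop (282,166), handle end at (396,470). The tray and comb are side by side on the blue mat in the inset.

```bash
python3 - <<'E'
from h import *
f=lambda uv,z: ray("top",(270+(uv[0]+.5)/6-.5,205+(uv[1]+.5)/6-.5),z)[:2]
a=f((282,166),16);b=f((396,470),16);d=a-b
print("ring",a,"end",b,np.hypot(*d),np.degrees(np.arctan2(d[1],d[0])),"c",a-d*49/114)
im=cv2.imread("pics/top6.png"); V=im.max(2)
m=(V<120); m[:245]=0;m[325:]=0; 
n,l,st,_=cv2.connectedComponentsWithStats(m.astype(np.uint8)); 
i=l[295,157] ; print(st[i]); w=np.array([ray("top",q[::-1],4)[:2] for q in np.argwhere(l==i)])
r=cv2.minAreaRect(w.astype(np.float32)); print(r)
u=np.array([np.cos(np.radians(-13)),np.sin(np.radians(-13))]); s=(w-[502.8,329.1])@u; t=(w-[502.8,329.1])@[-u[1],u[0]]
print("along",s.min(),s.max(),"slope",np.polyfit(s[s<30],t[s<30],1))
E
python3 plan.py 566 -17 110 19.8 13
```

```text
ring [613.2530189    0.62522673] end [507.89268211 -40.20762636] 112.9961170067369 21.184055156413205 c [567.96655835 -16.92573644]
[147 267  20  50 414]
((486.13623046875, 333.2514953613281), (17.64426040649414, 103.03491973876953), 77.4283218383789)
along -68.72598949179043 34.320665532354795 slope [0.00166921 0.20519537]
from [ 548.  -312.8  141.6] [-179.9   -0.    85.9] gap 84.7 t 16.05 F [-0.  -0.2 -0.6]
[22.8, -0.3, 2.4, -0.0, 0.0, 0.089]
[22.7, -2.3, 2.4, -0.0, 0.0, 0.089]
[22.4, -4.3, 2.4, -0.0, 0.0, 0.089]
[21.9, -6.2, 2.4, -0.0, 0.0, 0.089]
[21.3, -8.2, 2.4, -0.0, 0.0, 0.089]
[20.5, -10.0, 2.4, -0.0, 0.0, 0.089]
[19.5, -11.8, 2.4, -0.0, 0.0, 0.089]
[18.4, -13.5, 2.4, -0.0, 0.0, 0.089]
[17.1, -15.0, 2.4, -0.0, 0.0, 0.089]
[15.7, -16.5, 2.4, -0.0, 0.0, 0.089]
[14.2, -17.8, 2.4, -0.0, 0.0, 0.089]
[12.6, -19.0, 2.4, -0.0, 0.0, 0.089]
[10.8, -20.1, 2.4, -0.0, 0.0, 0.089]
```

Call:
servo_tool([
  [85, 23, 0, 2, 0, 0, 0.09],
  [70, 23, -2, 2, 0, 0, 0.09],
  [60, 22, -4, 2, 0, 0, 0.09],
  [50, 22, -6, 2, 0, 0, 0.09],
  [50, 21, -8, 2, 0, 0, 0.09],
  [50, 21, -10, 2, 0, 0, 0.09],
  [50, 20, -12, 2, 0, 0, 0.09],
  [50, 18, -14, 2, 0, 0, 0.09],
  [50, 17, -15, 2, 0, 0, 0.09],
  [50, 16, -17, 2, 0, 0, 0.08],
])

```text
time: 17.05
tool_pos: [557.2, -75.8, 101.6]
tcp_rot: [-178.9, 0.9, 32.6]
ft_force: [0.1, -0.5, -0.9]
finger_gap: 50.0
```

```bash
python3 plan.py 568 -17 100 21.2 4
```

```text
from [557.2 -75.8 101.6] [-178.9    0.9   32.6] gap 50.0 t 17.05 F [ 0.1 -0.5 -0.9]
[10.2, -10.9, 0.5, -0.005, 0.004, 0.05]
[9.6, -11.4, 0.4, -0.005, 0.004, 0.05]
[9.1, -11.9, 0.4, -0.005, 0.004, 0.05]
[8.5, -12.3, 0.4, -0.005, 0.004, 0.05]
```

Call:
servo_tool([
  [50, 10, -11, -2, -0.005, 0.004, 0.04],
  [50, 10, -11, 0, -0.005, 0.004, 0.04],
  [50, 8, -10, 0, -0.005, 0.004, 0.04],
  [50, 5, -7, 0, -0.003, 0.003, 0.03],
  [50, 2, -2, 0, 0, 0, 0],
  [50, 0, 0, 0, 0, 0, 0],
])

```text
time: 17.65
tool_pos: [560.1, -16.1, 90.4]
tcp_rot: [-179.4, 0.9, 23.7]
ft_force: [-0.3, 0.2, -0.4]
finger_gap: 50.0
```

```bash
python3 plan.py 568 -17 35 21.2 4
```

```text
from [560.1 -16.1  90.4] [-179.4    0.9   23.7] gap 50.0 t 17.65 F [-0.3  0.2 -0.4]
[1.9, 1.2, 13.8, -0.002, 0.004, 0.011]
[1.9, 1.1, 13.8, -0.002, 0.004, 0.011]
[1.9, 1.0, 13.8, -0.002, 0.004, 0.011]
[1.8, 1.0, 13.8, -0.002, 0.004, 0.011]
```

Call:
servo_tool([
  [50, 3, 2, 10, -0.005, 0.008, 0.02],
  [50, 3, 2, 15, -0.004, 0.006, 0.02],
  [50, 1, 0, 15, 0, 0, 0],
  [50, 0, 0, 7, 0, 0, 0],
  [40, 0, 0, 3, 0, 0, 0],
  [40, 0, 0, 0, 0, 0, 0],
])

```text
time: 18.25
tool_pos: [566.2, -19.3, 33.5]
tcp_rot: [-179.9, 0.3, 21.3]
ft_force: [-0.9, 0.1, 0.0]
finger_gap: 40.1
```

```bash
python3 plan.py 568 -17 7 21.2 2;  python3 - <<'E'
from h import *
im=snapshot("scene"); u=proj("scene",(568,-17,10)); print(u)
crop(im,int(u[0])-75,int(u[1])-65,150,115,5.3,"pics/c7.png")
E
```

```text
from [566.2 -19.3  33.5] [-179.9    0.3   21.3] gap 40.1 t 18.25 F [-0.9  0.1  0. ]
[1.3, -0.7, 13.3, -0.001, 0.003, 0.0]
[1.3, -0.7, 13.3, -0.001, 0.003, 0.0]
[307.99201609 230.57007048]
```

View pics/c7.png

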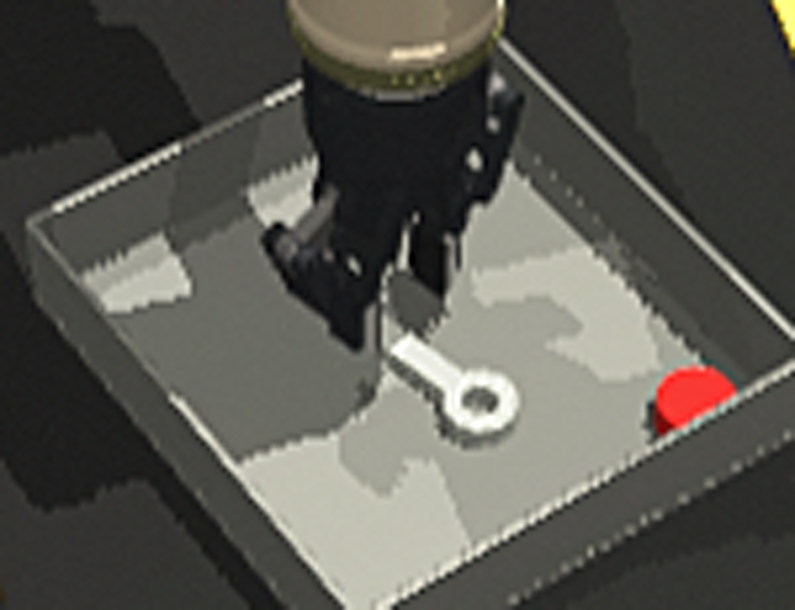

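The handle runs between the two fingertips (near tip (365,345), far tip (435,300)), with the ring at (480,400). I'll go down and grip.

Call:
servo_tool([
  [40, 2, -1, 8, 0, 0.003, 0],
  [40, 1, 0, 8, 0, 0.002, 0],
  [40, 0, 0, 5, 0, 0, 0],
  [35, 0, 0, 2, 0, 0, 0],
  [30, 0, 0, 0, 0, 0, 0],
], force=60)

```text
time: 18.8
tool_pos: [570.4, -17.2, 10.6]
tcp_rot: [-180.0, -0.2, 21.3]
ft_force: [-0.0, 0.1, 0.4]
finger_gap: 29.8
```

```bash
python3 plan.py 568 -17 6.5 21.2 1
```

```text
from [570.4 -17.2  10.6] [-180.    -0.2   21.3] gap 29.8 t 18.8 F [-0.   0.1  0.4]
[-2.2, -1.0, 4.1, -0.0, -0.003, 0.001]
```

Call:
servo_tool([
  [30, -2, -1, 2, 0, 0, 0],
  [25, 0, 0, 2, 0, 0, 0],
  [20, 0, 0, 0, 0, 0, 0],
  [8, 0, 0, 0, 0, 0, 0],
  [8, 0, 0, 0, 0, 0, 0],
  [8, 0, 0, 0, 0, 0, 0],
  [8, 0, 0, 0, 0, 0, 0],
], force=60)

```text
time: 19.5
tool_pos: [568.3, -17.0, 7.0]
tcp_rot: [180.0, -0.2, 21.3]
ft_force: [0.3, -0.1, -1.2]
finger_gap: 11.9
```

```bash
python3 plan.py 568 -17 6.5 21.2 1
```

```text
from [568.3 -17.    7. ] [180.   -0.2  21.3] gap 11.9 t 19.5 F [ 0.3 -0.1 -1.2]
[-0.3, -0.1, 0.5, 0.0, -0.004, 0.001]
```

Call:
servo_tool([
  [8, 0, 0, -4, 0, 0, 0],
  [8, 0, 0, -8, 0, 0, 0],
  [8, 0, 0, -15, 0, 0, 0],
  [8, 0, 0, -20, 0, 0, 0],
  [8, 0, 0, -25, 0, 0, 0],
  [8, 0, 0, -25, 0, 0, 0],
  [8, 0, 0, -10, 0, 0, 0],
  [8, 0, 0, 0, 0, 0, 0],
])

```text
time: 20.3
tool_pos: [568.4, -17.1, 124.0]
tcp_rot: [179.9, -0.4, 21.3]
ft_force: [0.0, 0.0, -1.7]
finger_gap: 12.3
```

```bash
python3 plan.py 502.8 329.1 125 -12.9 12
```

```text
from [568.4 -17.1 124. ] [179.9  -0.4  21.3] gap 12.3 t 20.3 F [ 0.   0.  -1.7]
[5.4, -28.9, -0.1, -0.0, -0.001, 0.05]
[3.9, -29.1, -0.1, -0.0, -0.001, 0.05]
[2.5, -29.3, -0.1, -0.0, -0.001, 0.05]
[1.0, -29.3, -0.1, -0.0, -0.001, 0.05]
[-0.4, -29.4, -0.1, -0.0, -0.001, 0.05]
[-1.9, -29.3, -0.1, -0.0, -0.001, 0.05]
[-3.3, -29.2, -0.1, -0.0, -0.001, 0.05]
[-4.8, -29.0, -0.1, -0.0, -0.001, 0.05]
[-6.2, -28.7, -0.1, -0.0, -0.001, 0.05]
[-7.6, -28.4, -0.1, -0.0, -0.001, 0.05]
[-9.0, -27.9, -0.1, -0.0, -0.001, 0.05]
[-10.4, -27.5, -0.1, -0.0, -0.001, 0.05]
```

Call:
servo_tool([
  [8, 3, -15, -1, 0, 0, 0.03],
  [8, 4, -27, -1, 0, -0.001, 0.05],
  [8, 3, -29, -1, 0, -0.001, 0.05],
  [8, 1, -29, -1, 0, -0.001, 0.05],
  [8, 0, -29, -1, 0, -0.001, 0.05],
  [8, -2, -29, -1, 0, -0.001, 0.05],
  [8, -3, -29, -1, 0, -0.001, 0.05],
  [8, -5, -29, -1, 0, -0.001, 0.05],
  [8, -6, -29, -1, 0, -0.001, 0.05],
  [8, -8, -28, -1, 0, -0.001, 0.05],
])

```text
time: 21.3
tool_pos: [509.7, 258.6, 124.3]
tcp_rot: [179.7, 0.7, -7.7]
ft_force: [-0.4, -1.0, -1.5]
finger_gap: 12.1
```

```bash
python3 plan.py 502.8 329.1 110 -12.9 4
```

```text
from [509.7 258.6 124.3] [179.7   0.7  -7.7] gap 12.1 t 21.3 F [-0.4 -1.  -1.5]
[-4.0, -17.2, 3.5, 0.002, 0.003, 0.023]
[-4.4, -17.1, 3.5, 0.002, 0.003, 0.023]
[-4.8, -17.0, 3.5, 0.002, 0.003, 0.023]
[-5.2, -16.9, 3.6, 0.002, 0.003, 0.023]
```

Call:
servo_tool([
  [8, -2, -16, 2, 0, 0.003, 0.02],
  [8, -2, -14, 2, 0, 0.003, 0.02],
  [8, -2, -10, 2, 0, 0.002, 0.02],
  [8, -1, -5, 5, 0, 0, 0.01],
  [8, 0, 0, 15, 0, 0, 0],
  [8, 0, 0, 20, 0, 0, 0],
  [8, 0, 0, 15, 0, 0, 0],
  [8, 0, 0, 5, 0, 0, 0],
  [8, 0, 0, 0, 0, 0, 0],
])

```text
time: 22.2
tool_pos: [502.6, 305.7, 44.5]
tcp_rot: [179.2, 0.8, -11.7]
ft_force: [-0.5, 0.2, -1.2]
finger_gap: 11.9
```

```bash
python3 plan.py 502.8 329.1 30 -12.9 2
```

```text
from [502.6 305.7  44.5] [179.2   0.8 -11.7] gap 11.9 t 22.2 F [-0.5  0.2 -1.2]
[-2.2, -11.5, 7.1, 0.007, 0.007, 0.011]
[-2.3, -11.5, 7.2, 0.007, 0.007, 0.011]
```

Call:
servo_tool([
  [8, -2, -11, 5, 0.007, 0.007, 0.011],
  [8, -2, -9, 5, 0.006, 0.006, 0.01],
  [8, 0, -2, 3, 0, 0, 0],
  [8, 0, 0, 0, 0, 0, 0],
  [8, 0, 0, 0, 0, 0, 0],
])

```text
time: 22.7
tool_pos: [504.7, 330.8, 32.2]
tcp_rot: [-179.8, -0.2, -13.0]
ft_force: [0.1, -0.3, -1.5]
finger_gap: 11.8
```

```bash
python3 plan.py 502.8 329.1 7 -12.9 2
python3 - <<'E'
from h import *
im=snapshot("scene"); u=proj("scene",(503,329,10)); print(u, proj("scene",(550.5,318.1,4)),proj("scene",(439.5,343.7,4)))
crop(im,int(u[0])-75,int(u[1])-55,150,115,5.3,"pics/c8.png")
E
```

```text
from [504.7 330.8  32.2] [-179.8   -0.2  -13. ] gap 11.8 t 22.7 F [ 0.1 -0.3 -1.5]
[-0.7, 1.1, 12.6, -0.002, -0.001, -0.001]
[-0.7, 1.1, 12.6, -0.002, -0.001, -0.001]
[418.43296368 168.44654676] [424.29260273 183.54958922] [410.20210873 152.8366907 ]
```

View pics/c8.png

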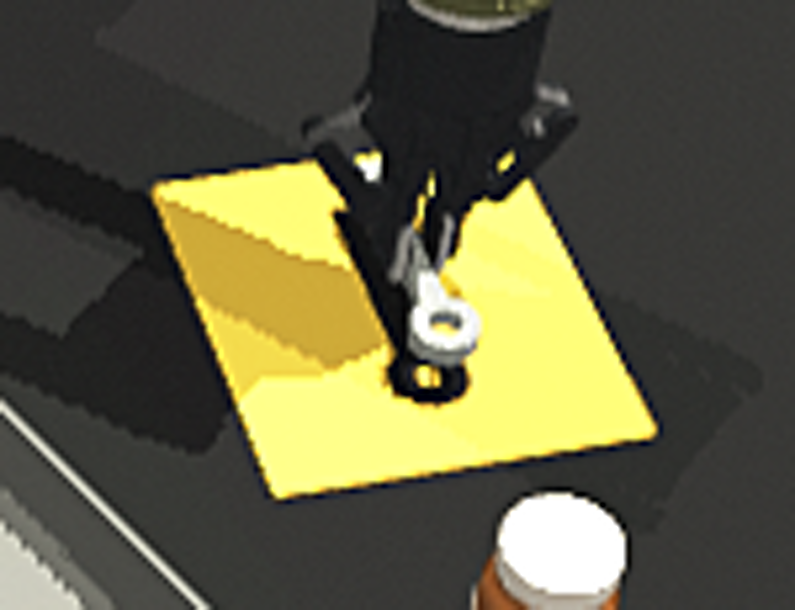

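Run:
```python
from h import *
g=lambda a,b:(343+(a+.5)/5.3-.5,113+(b+.5)/5.3-.5)
print("spanner ring",ray("scene",g(445,322),41)); print("outline ring",ray("scene",g(430,378),4))
```

```text
spanner ring [550.26382154 318.09036305  41.        ]
outline ring [550.973122   316.10970881   4.        ]
```

The spanner ring is within about 2 mm of the outline ring (ring at crop (445,322), painted ring at (430,378)). I'll lower it.

Call:
servo_tool([
  [8, 0, 1, 6, 0, 0, 0],
  [8, 0, 0, 6, 0, 0, 0],
  [8, 0, 0, 5, 0, 0, 0],
  [8, 0, 0, 2, 0, 0, 0],
  [8, 0, 0, 0, 0, 0, 0],
])

```text
time: 23.25
tool_pos: [504.8, 329.3, 11.9]
tcp_rot: [-179.8, -0.2, -13.0]
ft_force: [-1.2, 0.3, -1.4]
finger_gap: 12.2
```

```bash
python3 plan.py 503.5 329.5 7 -12.9 1
```

```text
from [504.8 329.3  11.9] [-179.8   -0.2  -13. ] gap 12.2 t 23.25 F [-1.2  0.3 -1.4]
[-1.4, 0.1, 4.9, -0.003, -0.003, -0.002]
```

Call:
servo_tool([
  [8, -1, 0, 3, 0, 0, 0],
  [8, 0, 0, 1, 0, 0, 0],
  [8, 0, 0, 0, 0, 0, 0],
])

```text
time: 23.55
tool_pos: [503.8, 329.4, 7.5]
tcp_rot: [-179.8, -0.2, -13.0]
ft_force: [-0.6, -0.2, -1.0]
finger_gap: 12.0
```

```bash
python3 plan.py 503.5 329.5 7 -12.9 1
```

```text
from [503.8 329.4   7.5] [-179.8   -0.2  -13. ] gap 12.0 t 23.55 F [-0.6 -0.2 -1. ]
[-0.3, -0.0, 0.5, -0.003, -0.003, -0.002]
```

Call:
servo_tool([
  [8, 0, 0, 1, 0, 0, 0],
  [8, 0, 0, 0, 0, 0, 0],
  [14, 0, 0, 0, 0, 0, 0],
  [18, 0, 0, 0, 0, 0, 0],
  [25, 0, 0, 0, 0, 0, 0],
  [35, 0, 0, -5, 0, 0, 0],
  [40, 0, 0, -20, 0, 0, 0],
  [40, 0, 0, -30, 0, 0, 0],
  [40, 0, 0, -40, 0, 0, 0],
  [40, 0, 0, -40, 0, 0, 0],
])

```text
time: 24.55
tool_pos: [499.3, 326.9, 139.9]
tcp_rot: [179.7, 0.4, -13.0]
ft_force: [0.1, -0.6, 0.5]
finger_gap: 40.1
```

Call:
servo_tool([
  [40, -30, 0, -20, 0, 0, 0],
  [40, -40, 0, 0, 0, 0, 0],
  [40, -30, 0, 0, 0, 0, 0],
  [40, -10, 0, 0, 0, 0, 0],
  [40, 0, 0, 0, 0, 0, 0],
  [40, 0, 0, 0, 0, 0, 0],
])

```text
time: 25.15
tool_pos: [395.4, 355.2, 173.8]
tcp_rot: [-179.5, -0.5, -13.1]
ft_force: [-0.3, -0.1, 0.1]
finger_gap: 40.1
```

Run:
```python
from h import *
s=sense(); print(s["tool_pos"],s["time"],s["ft_force"])
im=snapshot("scene"); cv2.imwrite("pics/s9.png",im); a=cv2.resize(im[110:350,120:480],None,fx=2.2,fy=2.2,interpolation=cv2.INTER_CUBIC); cv2.imwrite("pics/c9.png",a)
```

```text
[395.40181373 355.16455654 173.83543908] 25.15 [-0.32945965 -0.13499098  0.10650635]
```

View pics/c9.png

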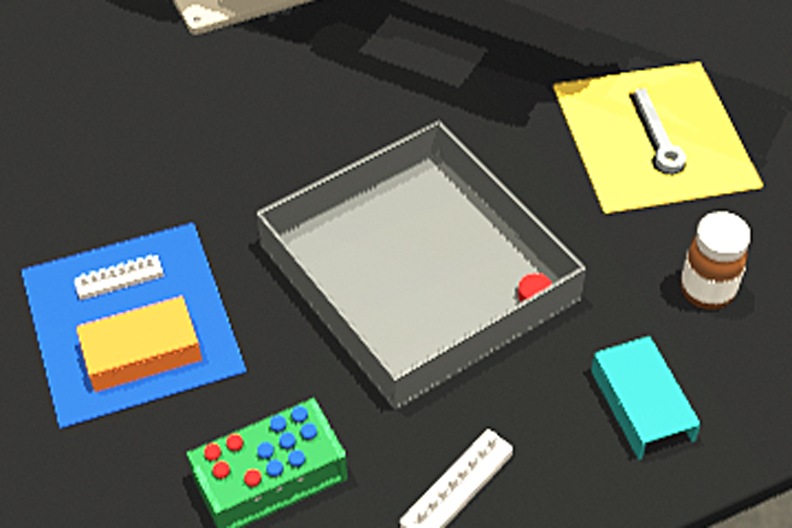

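The spanner lies flat on its outline (ring (670,157), handle end (641,93)). The comb and tray are side by side on the blue mat, and the cap, jar and rack are in place. I'll do one numeric check and then hand in.

Run:
```python
from h import *
g=lambda a,b:(120+(a+.5)/2.2-.5,110+(b+.5)/2.2-.5)
r=ray("scene",g(670,156),16)[:2]; e=ray("scene",g(641,93),16)[:2]
t=(np.hypot(*(r-[550.5,318.1])),np.hypot(*(e-[439.5,343.7]))); print(r,e,t)
print(ray("scene",g(536,284),18),"cap before 654,83.5")
if max(t)<10: print(hand_in())
```

```text
[550.66746122 315.72970581] [447.75459074 339.49151261] (np.float64(2.3762023951424203), np.float64(9.26550777973509))
[650.28999782  86.47301593  18.        ] cap before 654,83.5
the job is handed in; nothing more can be done
None
```

The comb and the gel tray are on the blue mat, the spanner is on its outline on the yellow mat, and I've handed the job in. It took about 25 s of robot time. `hand_in` gives no verdict, so these are my own last checks:

- **Comb and gel tray:** they lie flat side by side on the blue mat, let go, in the final picture.
- **Spanner:** it lies flat with its ring about 2 mm and its handle end about 9 mm from the outline (limit 18 mm). The 9 mm figure is probably mostly pixel-reading error: ring to end measured only 106 mm, against the true 114 mm.
- **Bystanders:** the jar and tube rack look in place in the final picture. I measured only the cap, which reads within about 5 mm of its first position (limit 30 mm); nothing touched it.
- **Robot:** the arm stands clear of everything, and wrist force was about zero before hand-in.

No check failed.

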